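Press the cover onto a board test jig and hold it for the reading

ROBOT

A 7-joint arm with a two-finger parallel gripper is mounted at the origin on the work surface. World frame = base frame: x ahead of the robot, y to its left, z up, the work surface at z = 0. Lengths are in m, angles in rad, forces in N, time in s.
With the tool pointing down it reaches from about 0.425 to 0.925 m from the base axis. Payload 6.8 kg.
Tool frame: the origin (TCP) lies at the very end of the fingers, on their centre line; the grasp point (between the pads) lies 19 mm behind it; z points along the fingers, x is the direction in which the jaws open and shut, and the axes are right-handed (so a half turn about z gives the same grasp; the last joint's range is limited). The gripper opens to 85 mm and grips with 20 to 120 N. Pads are 22 mm wide; open, the fingers measure 114 mm over their backs; the gripper's body (76 mm by 85 mm) begins 54 mm behind the grasp point. The pads swing forward as they close: fully open they stand 13 mm farther back than shut.
Start: joints at [-1.285, 0.477, 0.022, 1.555, -0.011, 1.109, -0.083], TCP at [0.259, 0.623, 0.197] pointing down, gripper open.
Joint ranges: [-2.96, 2.96], [-0.34, 2.1], [-1.41, 1.46], [0.24, 2.44], [-1.37, 4.51], [0.17, 1.92], [-2.96, 2.96]. Speed limits (rad/s): [2.39, 2.39, 3.14, 3.14, 3.14, 3.14, 3.14].

INTERFACE

Orientations are given as a unit quaternion [w, x, y, z].
In Python, from station import bot gives the robot as it stands.
- The arm moves only by the shell command python3 -m creep 'ROWS' [FORCE]. ROWS is JSON, a list that holds one entry, the list of rows, each a list of 7 numbers: the shift along the tool's x, y, z in cm, then the turn, a rotation vector about the tool's x, y, z in rad, then the opening, from 0 (shut) to 1 (fully open). In form: [[[dx, dy, dz, wx, wy, wz, claw], ...]]. A call has 1 to 10 rows; each row is the pose to reach, as a shift and turn from the pose commanded when the call began, along the tool's axes at that moment; what a row does not reach only later rows make up. A row lasts 1/8 s, in which the tool goes at most 62.5 mm and 10.7 degrees, less where a joint would pass 70% of its speed; a pose out of reach is approached as far as the arm can. A call with a gripper value outside its range is refused whole. The fingers move at their own pace and stop on an object; FORCE is the grip in N (left out, the last holds). Time passes only in rows, so rows that repeat a pose let the fingers close. It gives the time, the measured TCP pose, the force and the opening at its end, in the units of the state.
- bot.get_obs(): the state, without advancing time (a new reading comes with each control period).
- bot.read_camera(name): name is "side" or "top"; returns (picture, depth): 400x640x3 uint8, blue, green, red; 400x640 float32, m along the optical axis (not along the pixel's ray), 0 where there is no reading.
- bot.calibration(name): a dict with "mtx" (3x3 intrinsics, pixels), "rvec" (rotation vector, rad) and "tvec" (3), from world to camera coordinates, as OpenCV has them. Camera axes: x right, y down, z forward; pixel columns grow to the right and rows downward; lengths in m; the calibration is good to about 2 mm. A picture is of the moment at which its call begins. calibration takes no time and is no camera call.
- bot.hand_in(): hands the job in, once; it reports no verdict.
Trained networks look in the newest picture that a camera, given by its name, has taken for a name from the list of things; names that differ only in an ending like _2 or _b are one class to them, and where a whole thing is asked for, a point or a joint stands for the part that bears it (a point fixed in the world has none). Each returns a list of dicts, best first, with "p" (0 to 1); they miss things now and then, are a little off and sometimes report something else, mostly with a low value. They report only what shows in the picture. A call takes as long as a camera call. They do not tell look-alikes from the thing itself.
- bot.find_in(camera, label): "xy" ([column, row] in pixels, amid what is visible of it).
- bot.silhouettes(camera, label): "mask" (400x640 bool, what is visible of it) and "xy" ([column, row] in pixels, amid what is visible of it).
The state is a dict: "t": time; "q": joint angles; "joint_vel": joint speeds; "joint_torque": joint torques, N m; "eef_pos": TCP position; "tool_rot": TCP orientation; "contact_force": force on the tool from outside, world axes, zero at the start; "torque": the same for the moment, N m; "gripper_width": opening from 0.0 (shut) to 1.0 (fully open).
Only numpy, scipy, OpenCV 4.12 (cv2) and the standard library are available. Lean on these libraries where they do the work, as an engineer would, in place of code of your own. Each camera call takes 0.05 s, during which the arm holds its last target.

TASK

A green circuit board is waiting in the blue spring-probe test jig. Take the pressure cover that belongs to this jig, the blue one, by its handle, slide it over the jig's two locating pins until it drops on, then push it firmly but without ramming it all the way down against the springs to the stop. Finish with your hand still on the cover, holding it fully down for the reading, and leave everything else on the bench where it is.

Things in the scene. Friction and masses are not known exactly. Their poses are not given: they have to be found in the camera images.
- jig: Blue test jig, fixed: grey steel housing 150 (x) x 200 (y) x 55 high, blue band on its -x face. Origin: centre of its underside, on the bench; z up. Above the housing floats a sprung blue nest plate 92 (x) x 166 (y) carrying the green board. Two fixed upright locating pins pass up through the nest at x = 0, y = +66 and -66. The cover fits either way round (half a turn is the same).
- pin (a point): Tip of the steel locating pin at the jig's +y end, 85 above the bench; axes as the jig's. Pin 8 mm diameter, last 3 mm tapered to 3 mm. Its twin stands 132 mm away along -y. The tips stand 12 above the unpressed board.
- board (a point): Centre of the top face of the green board (74 x 112 mm) in the blue jig's nest, midway between the two pins; axes as the jig's. 73 above the bench when unpressed; it sinks with the nest. Parts on the board are at most 4.5 high.
- jig_nest (a joint): How far the nest and board are pressed down, in m: 0 unpressed (up), 0.005 fully down at the hard stop. It starts to give at about 7.5 N and needs about 11.5 N at the stop (the cover's own weight included); it springs back when let go.
- blue_cover_grip (a point): Centre of the handle bar of the blue pressure cover (loose, 0.27 to 0.44 kg). y along the bar, x across, z up. Bar 14 wide (x), 110 long (y), 16 high, on two end posts 14 square at y = +48 and -48; its centre is 54 above the tips of the cover's feet and 32 above its plate. Seated over the pins it is 54 above the board's top face; resting on the pin tips, 60.
- blue_cover_bore (a point): Mouth of the +y bore in the underside of the blue cover's plate, 48 below the bar's centre; axes as the handle's. Plate 90 (x) x 162 (y) x 16, black with blue top, on four 6 mm feet. Two bores at x = 0, y = +66 and -66: 10 mm diameter, chamfered mouths, 13 deep, closed on top, so the pins are out of sight once the cover is over them.
- orange_cover_grip (a point): Centre of the handle bar of the orange pressure cover, a smaller one (84 x 122 mm, bores 92 apart) made for the empty orange jig at the right side of the bench; it does not fit the blue jig. Made the same way; to be left alone.
- multimeter: Teal hand-held multimeter lying on its back, 185 x 88 x 42 mm. Origin: centre of its underside.
- screwdriver: Small screwdriver with yellow handle, 160 mm long, lying down.
- reel: Grey wire reel standing on its flange, 60 mm diameter, 38 high. Origin: centre of its underside.
- spacer_jar: Small glass jar with black cap, 42 mm diameter, 50 high. Origin: centre of its underside.
- board_tray: Black tray with a spare green board, 140 x 170 x 22 mm. Origin: centre of its underside.
- heatsink: Finned aluminium heat sink, 60 x 80 x 30 mm. Origin: centre of its underside.
Not all that is in view belongs to the job. Leave any pink or yellow look-alike of the part that bears blue_cover_grip alone.

How it is judged:
On the way, in this order (a step that is already met when the one before it is completed fails the run):
1. the blue cover is lifted off the bench (height (world z) of blue_cover_grip above 0.085 m), for 0.1 s.
2. the blue cover has dropped over both pins and sits square on the board (horizontal distance between blue_cover_grip and board below 0.004 m and z of blue_cover_grip in the frame of board below 0.0565 m and angle between the y axis of blue_cover_grip and the y axis of board, either way round below 0.04 rad), for 0.1 s.
At the end, for the whole second after the job is handed in: The blue cover sits square over both pins (centred within 4 mm, within 2.3 degrees, at most 2.5 mm above its seat on the board), the nest is pressed down more than 4 of its 5 mm, the fingers are on the cover with over 3 N, and the orange cover is within 20 mm of its start (all of step 2 and angle between blue_cover_grip's own z axis and vertical below 0.04 rad and value of joint jig_nest above 0.004 m and contact force between the fingers and blue_cover above 3 N and distance of orange_cover_grip from where it was at the start of the episode below 0.02 m); the arm keeps its last pose, push and grip.
It fails at once if the cover is rammed or dropped on the jig (over 70 N) (contact force between blue_cover and jig above 70 N).
It fails at once if a bystander is moved more than 20 mm (distance of any of orange_cover_grip, multimeter, screwdriver, reel, spacer_jar, board_tray, heatsink from where it was at the start of the episode above 0.02 m).
It also fails if it takes over 32 s, if anything falls off the work surface, if the arm or the gripper's body presses on something with over 40 N, if the wrist force passes 120 N, or if a joint passes its speed limit or range.

## Working session

There is one attempt and no reset: what is moved stays moved. The work goes in short steps, Python scripts to look and compute and a shell command to move; the robot and the scene stay as the last step left them, time stands still between calls to the robot, and variables do not carry over. Pictures are saved under pics/ and viewed, and the job is handed in when it is done.

```bash
ls; mkdir -p pics
python3 - <<'E'
from station import bot
import cv2
for c in ("top","side"):
    im,d=bot.read_camera(c); cv2.imwrite(f"pics/{c}0.png",im)
    k=bot.calibration(c); print(c,k)
print(bot.get_obs())
E
```

```text
pics
top {'mtx': array([[382.3920688 ,   0.        , 324.06846005],
       [  0.        , 382.3920688 , 201.31543132],
       [  0.        ,   0.        ,   1.        ]]), 'rvec': array([ 2.25694689, -1.90630021,  0.23057931]), 'tvec': array([-0.08926266,  0.52916556,  1.08518612])}
side {'mtx': array([[401.14081369,   0.        , 315.99002789],
       [  0.        , 401.14081369, 200.12039447],
       [  0.        ,   0.        ,   1.        ]]), 'rvec': array([ 2.06473082, -0.24751718,  0.16117091]), 'tvec': array([-0.51441232,  0.12017624,  1.13045804])}
{'t': 0.1, 'q': array([-1.28510254,  0.47774955,  0.02234522,  1.55634608, -0.01149337,
        1.10928932, -0.08312746]), 'joint_vel': array([-0.00040874, -0.00099296,  0.00023192, -0.00251376, -0.0004759 ,
       -0.00115717,  0.00082035]), 'joint_torque': array([ 4.14106878e-03, -5.97754562e+01,  1.61360152e+00, -2.81950843e+01,
        1.28063135e-02,  5.10456463e-03,  9.05502446e-06]), 'eef_pos': array([0.25878611, 0.62278682, 0.19630424]), 'tool_rot': array([ 5.14146960e-04,  8.31775151e-01,  5.55112067e-01, -6.54146767e-04]), 'contact_force': array([-0.34911938,  0.38970002, -0.45398452]), 'torque': array([-0.01124232, -0.03471825, -0.01427357]), 'gripper_width': 1.0000517431834768}
```

View pics/top0.png

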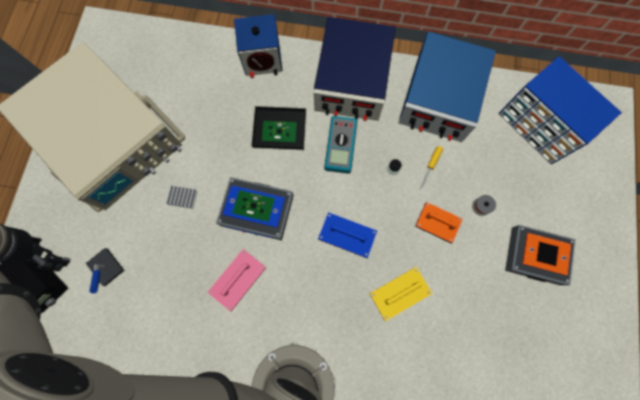

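View pics/side0.png

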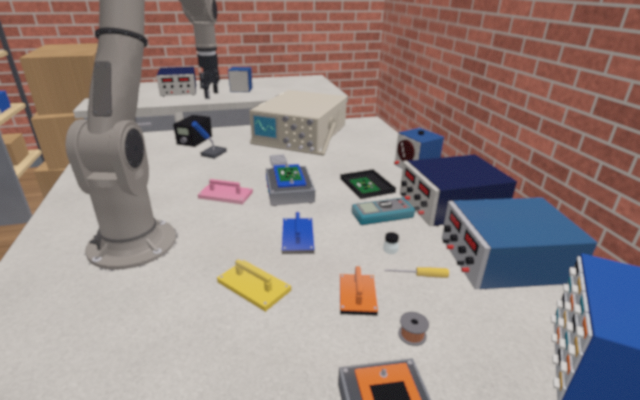

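The blue cover is at (348,235) in top and (298,235) in side. The look-alikes are pink (238,280), yellow (400,293) and the smaller orange (438,222). The jig with the blue nest and board is at (256,208). I'll confirm with the networks, a crop and depth.

```bash
cat > h.py <<'E'
import numpy as np,cv2
from station import bot
def cal(c):
    k=bot.calibration(c); R=cv2.Rodrigues(k["rvec"])[0]; return k["mtx"],R,np.asarray(k["tvec"]).ravel()
def cloud(c,d):
    K,R,t=cal(c); v,u=np.mgrid[:400,:640]
    P=np.stack([(u-K[0,2])/K[0,0]*d,(v-K[1,2])/K[1,1]*d,d],-1)
    return (P-t)@R
def atz(c,uv,z):
    K,R,t=cal(c); r=R.T@np.linalg.inv(K)@np.array([uv[0],uv[1],1.]); C=-R.T@t
    return C+r*(z-C[2])/r[2]
def proj(c,p):
    k=bot.calibration(c); return cv2.projectPoints(np.float64(p).reshape(-1,3),k["rvec"],k["tvec"],k["mtx"],None)[0][:,0]
E
python3 - <<'E'
from h import *
ims={}
for c in ("top","side"):
    im,d=bot.read_camera(c); P=cloud(c,d); np.savez(f"{c}.npz",im=im,d=d,P=P)
    for l in ("blue_cover_grip","jig","board","pin","blue_cover_bore"):
        f=bot.find_in(c,l)
        print(c,l,[(np.round(x["xy"],1).tolist(),round(x["p"],2)) for x in f][:4])
    s=bot.silhouettes(c,"blue_cover_grip")
    for x in s[:4]:
        m=x["mask"]&(d>0); print(c,"mask",m.sum(),x["xy"],x["p"],P[m].mean(0).round(3),np.percentile(P[m][:,2],[5,50,95]).round(4))
    s=bot.silhouettes(c,"jig")
    for x in s[:2]:
        m=x["mask"]&(d>0); print(c,"jig",m.sum(),x["xy"],x["p"],P[m].mean(0).round(3),np.percentile(P[m][:,2],[5,50,95]).round(4))
    box={"top":(190,160,400,270),"side":(240,150,350,260)}[c]
    a=im[box[1]:box[3],box[0]:box[2]]; cv2.imwrite(f"pics/{c}crop.png",cv2.resize(a,None,fx=3.7,fy=3.7,interpolation=cv2.INTER_CUBIC))
E
```

```text
top blue_cover_grip [([401.9, 292.0], 0.79), ([237.2, 280.7], 0.79), ([344.7, 235.1], 0.67)]
top jig [([255.8, 208.0], 0.59)]
top board [([252.5, 203.9], 0.85)]
top pin [([256.5, 206.9], 0.9)]
top blue_cover_bore [([350.5, 236.4], 0.87), ([403.1, 294.2], 0.87), ([239.2, 279.2], 0.81), ([254.3, 209.5], 0.25)]
top mask 1719 [238.0, 281.8] 0.89 [0.266 0.216 0.028] [0.0192 0.0236 0.0629]
top mask 1711 [400.9, 291.1] 0.88 [ 0.309 -0.266  0.028] [0.0196 0.0235 0.0631]
top mask 1568 [345.3, 234.3] 0.87 [ 0.454 -0.085  0.028] [0.0195 0.0235 0.0626]
top mask 562 [181.4, 198.7] 0.39 [0.486 0.443 0.022] [0.0061 0.0229 0.0333]
top jig 3476 [257.1, 206.2] 0.64 [0.481 0.198 0.062] [0.0378 0.0608 0.0767]
side blue_cover_grip [([224.7, 191.2], 0.73), ([296.3, 235.1], 0.57), ([255.6, 284.2], 0.57)]
side jig [([287.7, 185.5], 0.89)]
side board [([287.5, 175.4], 0.58)]
side pin [([288.4, 182.5], 0.82), ([368.2, 183.6], 0.63)]
side blue_cover_bore [([294.6, 236.7], 0.93), ([223.4, 192.2], 0.77), ([254.1, 286.7], 0.6), ([380.7, 212.6], 0.46)]
side mask 994 [225.4, 193.5] 0.92 [0.263 0.205 0.025] [0.0059 0.0213 0.06  ]
side mask 2039 [255.4, 281.2] 0.76 [ 0.306 -0.285  0.026] [0.0111 0.0219 0.0607]
side mask 1833 [288.2, 183.9] 0.49 [0.476 0.161 0.05 ] [0.0096 0.0546 0.0735]
side jig 1794 [288.5, 183.8] 0.97 [0.475 0.161 0.051] [0.0119 0.0547 0.0735]
```

View pics/topcrop.png

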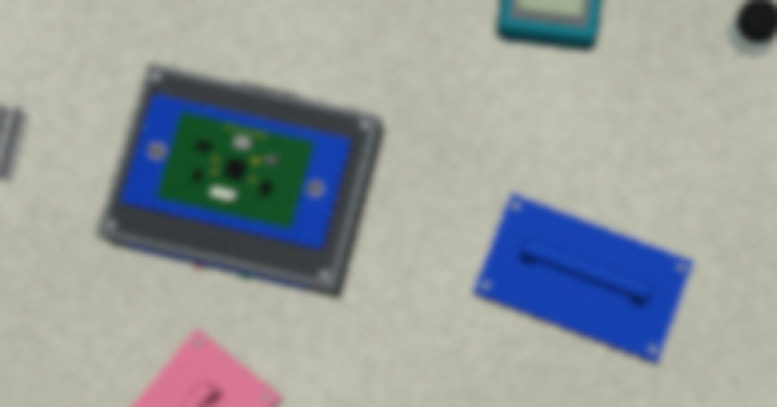

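View pics/sidecrop.png

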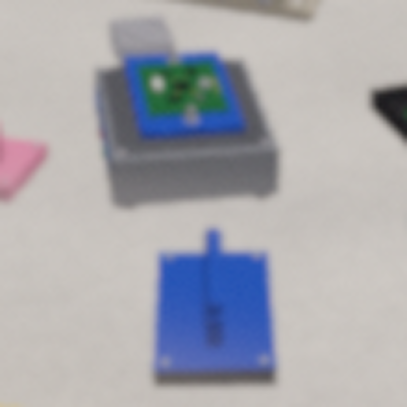

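```bash
cat > meas.py <<'E'
from h import *
from scipy import ndimage as ni
def rect(c,im,seed,z,lohi,tag):
    hsv=cv2.cvtColor(im,cv2.COLOR_BGR2HSV); m=np.zeros((400,640),bool)
    for lo,hi in lohi: m|=cv2.inRange(hsv,lo,hi)>0
    m=ni.binary_closing(m,iterations=2); lab,n=ni.label(m); m=lab==lab[seed[1],seed[0]]
    m=ni.binary_fill_holes(m)
    cs,_=cv2.findContours(m.astype(np.uint8),cv2.RETR_EXTERNAL,cv2.CHAIN_APPROX_NONE)
    ct=max(cs,key=cv2.contourArea)[:,0]
    w=np.array([atz(c,p,z)[:2] for p in ct]).astype(np.float32)
    (cx,cy),(a,b),th=cv2.minAreaRect(w*1000)
    bx=cv2.boxPoints(((cx,cy),(a,b),th)); e=bx[1]-bx[0]; f=bx[2]-bx[1]; L=e if np.hypot(*e)>np.hypot(*f) else f
    ang=np.degrees(np.arctan2(L[1],L[0]))
    # moments centroid in world
    M=cv2.moments((w*1000).reshape(-1,1,2)); cen=(M['m10']/M['m00'],M['m01']/M['m00'])
    print(c,tag,"ctr",round(cx,1),round(cy,1),"centroid",np.round(cen,1),"size",round(a,1),round(b,1),"long-axis deg",round(ang,2),"px",m.sum())
    return m
if __name__=="__main__":
    B=[((105,120,60),(130,255,255))]; G=B+[((35,60,20),(95,255,255))]
    for c,s1,s2 in (("top",(335,240),(228,205)),("side",(290,240),(280,187))):
        Z=np.load(c+".npz"); im=Z["im"]; P=Z["P"]; d=Z["d"]
        m=rect(c,im,s1,.022,B,"cover"); 
        mm=m&(d>0)&(P[...,2]>.046); q=P[mm]; print(" bar pts",mm.sum(),q.mean(0).round(4) if len(q) else "")
        if len(q)>8:
            x=q[:,:2]-q[:,:2].mean(0); u=np.linalg.svd(x)[2][0]; print(" bar ang",np.degrees(np.arctan2(u[1],u[0])).round(2), "mid", (q[:,:2].mean(0)+u*((x@u).max()+(x@u).min())/2).round(4),"len",np.ptp(x@u).round(3),"z",np.percentile(q[:,2],[50,95]).round(4))
        pl=m&(P[...,2]<.03)&(d>0); print(" plate z",np.median(P[pl][:,2]).round(4))
        rect(c,im,s2,.0715,G,"nest")
    a=atz("top",(232.4,200.5),.085);b=atz("top",(275.4,210.5),.085); print("pins",a.round(4),b.round(4),np.hypot(*(a-b)[:2]),((a+b)/2).round(4),np.degrees(np.arctan2(*(a-b)[1::-1])))
E
python3 meas.py
```

```text
top cover ctr 455.6 -84.7 centroid [455.6 -84.9] size 159.2 87.8 long-axis deg 78.66 px 1482
 bar pts 192 [ 0.4546 -0.0865  0.0615]
 bar ang 78.96 mid [ 0.4547 -0.0865] len 0.109 z [0.0619 0.0662]
 plate z 0.0231
top nest ctr 486.8 204.8 centroid [486.6 204.9] size 171.0 97.0 long-axis deg 86.33 px 1831
side cover ctr 456.8 -70.2 centroid [454.1 -84.3] size 185.4 83.2 long-axis deg 79.11 px 876
 bar pts 106 [ 0.449  -0.1062  0.0595]
 bar ang -102.11 mid [ 0.4516 -0.0939] len 0.101 z [0.0608 0.0631]
 plate z 0.0216
side nest ctr 5796.1 5896.2 centroid [3901.3 7913.3] size 21352.1 13223.8 long-axis deg 0.47 px 256000
pins [0.4886 0.266  0.085 ] [0.4803 0.1354 0.085 ] 0.13086485179264512 [0.4844 0.2007 0.085 ] 86.35191620849949
```

Run:
```python
from h import *
o=[]
for c,b in (("top",(215,175,300,245)),("side",(262,155,320,210))):
    Z=np.load(c+".npz");im=Z["im"];d=Z["d"];P=Z["P"]
    a=im[b[1]:b[3],b[0]:b[2]]; s=780/(b[2]-b[0])
    s=int(min(s,590/(b[3]-b[1])));print(c,s); cv2.imwrite(f"pics/{c}z.png",cv2.resize(a,None,fx=s,fy=s,interpolation=cv2.INTER_CUBIC))
    S=P[b[1]:b[3],b[0]:b[2]].reshape(-1,3)
    for lo,hi,n in ((.066,.078,"nest"),(.04,.09,"all")):
        q=S[(S[:,2]>lo)&(S[:,2]<hi)]; r=cv2.minAreaRect((q[:,:2]*1000).astype(np.float32)); print(c,n,len(q),np.median(q[:,2]).round(4),np.round(r[0],1),np.round(r[1],1),round(r[2],1))
    h=np.histogram(S[:,2],bins=np.arange(.04,.1,.003)); print(h[0])
```

```text
top 8
top nest 1624 0.0733 [486.4 203.6] [167.   92.8] 86.4
top all 3295 0.0688 [487.9 203.7] [200.9 156.4] 86.4
[ 20  21  30  41 303 802 346  25  16 120 623 675 228  31   8   6   0   0
   0]
side 10
side nest 590 0.0715 [481.9 203. ] [173.1  92. ] 86.4
side all 1352 0.0563 [480.8 201. ] [204.5 150.6] 86.6
[ 46  44  39  51 321 225   4   8  29 121 325 123   8   4   4   0   0   0
   0]
```

View pics/topz.png

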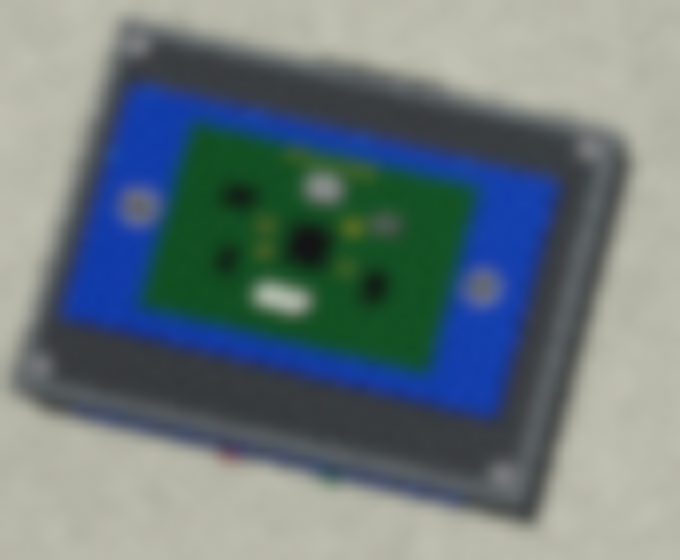

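View pics/sidez.png

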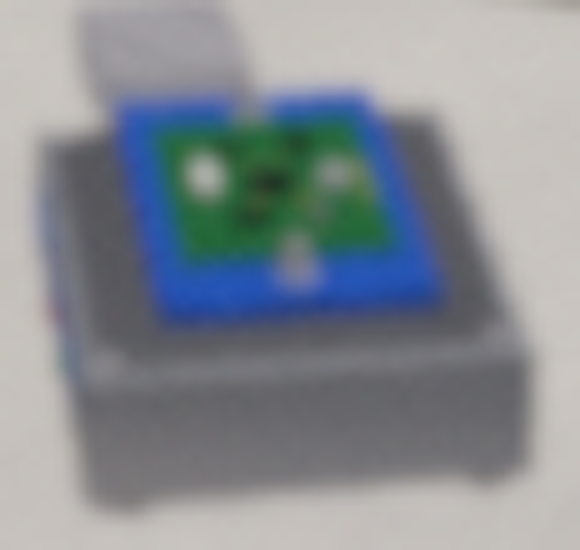

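Run:
```python
from h import *
T=lambda p:((p[0]+.5)/8-.5+215,(p[1]+.5)/8-.5+175)
S=lambda p:((p[0]+.5)/10-.5+262,(p[1]+.5)/10-.5+155)
def show(c,f,pts,z,n):
    w=np.array([atz(c,f(p),z)[:2] for p in pts])*1000
    r=cv2.minAreaRect(w.astype(np.float32)); print(c,n,w.mean(0).round(1),np.round(r[1],1),np.round(r[2],2))
show("top",T,[(195,122),(480,185),(435,372),(143,310)],.073,"board")
show("top",T,[(137,83),(562,175),(500,418),(62,322)],.0715,"nest")
for z in (.085,.08,.072): show("top",T,[(140,207),(482,288)],z,"pins")
show("top",T,[(122,25),(625,140),(535,512),(22,385)],.055,"housing")
show("side",S,[(160,130),(350,128),(398,242),(185,265)],.073,"board")
show("side",S,[(120,98),(370,92),(440,295),(165,312)],.0715,"nest")
show("side",S,[(249,100),(294,238)],.085,"pins")
```

```text
top board [487.1 203.9] [110.9  73.5] 87.55
top nest [486.8 203.4] [166.6  94.4] 87.12
top pins [484.2 202.1] [130.3   0. ] -93.88
top pins [485.2 203.2] [130.9   0. ] -93.88
top pins [486.8 205. ] [131.8   0. ] -93.88
top housing [485.3 201.9] [201.7 145.4] 86.4
side board [484.2 201.6] [108.6  71.6] 85.08
side nest [484.  201.2] [173.5  89.4] 86.06
side pins [482.3 194.3] [112.7   0. ] -92.87
```

```bash
cat >> h.py <<'E'
from scipy.spatial.transform import Rotation as Ro
def go(pos,xdeg,o=None,base=None):
    """row values (cm, rad) from commanded/base pose to pos with tool down, tool x at xdeg"""
    o=o or bot.get_obs(); p,q=(o["eef_pos"],o["tool_rot"]) if base is None else base
    R=Ro.from_quat(np.roll(q,-1)); a=np.radians(xdeg)
    T=Ro.from_matrix(np.array([[np.cos(a),np.sin(a),0],[np.sin(a),-np.cos(a),0],[0,0,-1]]).T)
    s=R.inv().apply(np.asarray(pos)-p)*100; w=(R.inv()*T).as_rotvec()
    print(np.round(s,2).tolist(),np.round(w,4).tolist())
def st():
    o=bot.get_obs(); R=Ro.from_quat(np.roll(o["tool_rot"],-1)).as_matrix()
    print("t",round(o["t"],2),"p",o["eef_pos"].round(4),"x",np.degrees(np.arctan2(R[1,0],R[0,0])).round(2),"zdown",R[:,2].round(4),"F",o["contact_force"].round(1),"M",o["torque"].round(2),"w",round(o["gripper_width"],3),"q7",o["q"][6].round(2))
E
python3 -c "
from h import *
st();go((.42,.30,.17),-11);go((.455,-.086,.12),-11)"
```

```text
t 0.9 p [0.259  0.6234 0.1972] x 67.43 zdown [ 0.e+00  1.e-04 -1.e+00] F [ 0.5  0.6 -0.2] M [0.05 0.01 0.03] w 1.0 q7 -0.08
[-23.68, 27.27, 2.72] [-0.0001, -0.0001, 1.3689]
[-57.99, 45.32, 7.72] [-0.0001, -0.0001, 1.3689]
```

```bash
python3 -m creep '[[[-23.7,27.3,2.7,0,0,1.369,1],[-23.7,27.3,2.7,0,0,1.369,1],[-23.7,27.3,2.7,0,0,1.369,1],[-23.7,27.3,2.7,0,0,1.369,1],[-23.7,27.3,2.7,0,0,1.369,1],[-58,45.3,4,0,0,1.369,1],[-58,45.3,5,0,0,1.369,1],[-58,45.3,7.7,0,0,1.369,1],[-58,45.3,7.7,0,0,1.369,1],[-58,45.3,7.7,0,0,1.369,1]]]'
python3 -c "
from h import *
st();go((.455,-.086,.12),-11)"
```

```text
t: 2.15
eef_pos: [0.4389, 0.0353, 0.1394]
tool_rot: [-0.001, 0.995, -0.096, 0.001]
contact_force: [0.1, 0.7, 0.1]
gripper_width: 0.999
t 2.15 p [0.4389 0.0353 0.1394] x -10.97 zdown [ 1.5e-03  9.0e-04 -1.0e+00] F [0.1 0.7 0.1] M [ 0.02 -0.06 -0.02] w 0.999 q7 -0.28
[3.89, 11.6, 1.93] [-0.0012, -0.0013, 0.0005]
```

```bash
python3 -m creep '[[[3.9,11.6,1.9,0,0,0,1],[3.9,11.6,1.9,0,0,0,1],[3.9,11.6,1.9,0,0,0,1],[3.9,11.6,1.9,0,0,0,1]]]'
python3 - <<'E'
from h import *
st();go((.455,-.086,.12),-11)
for c,b in (("top",(290,190,400,270)),("side",(240,120,370,260))):
    im,d=bot.read_camera(c); a=im[b[1]:b[3],b[0]:b[2]]; cv2.imwrite(f"pics/{c}1.png",cv2.resize(a,None,fx=4,fy=4,interpolation=cv2.INTER_CUBIC))
E
```

```text
t: 2.65
eef_pos: [0.4547, -0.0842, 0.1202]
tool_rot: [-0.0, 0.995, -0.096, -0.0]
contact_force: [-0.4, 0.4, -0.8]
gripper_width: 1.0
t 2.65 p [ 0.4547 -0.0842  0.1202] x -11.03 zdown [-1.e-04  3.e-04 -1.e+00] F [-0.4  0.4 -0.8] M [ 0.02  0.04 -0.04] w 1.0 q7 0.07
[0.07, 0.18, 0.02] [-0.0003, 0.0002, -0.0006]
```

View pics/top1.png

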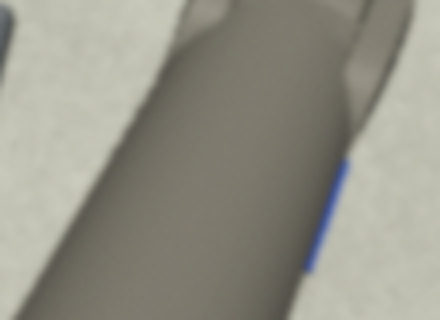

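View pics/side1.png

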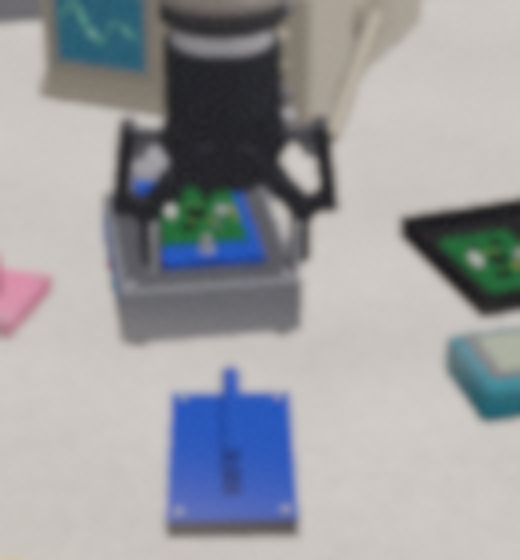

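Top is hidden by the arm. In the side crop the open fingers (125 to 335 px wide, middle about 229) straddle the blue bar, which is at crop x of about 231. Now I descend.

```bash
python3 -m creep '[[[0,0.1,5,0,0,0,1],[0,0.1,7.0,0,0,0,1],[0,0.1,8.5,0,0,0,1],[0,0.1,8.5,0,0,0,1],[0,0.1,8.5,0,0,0,1]]]'
python3 - <<'E'
from h import *
st();b=(240,140,370,270)
im,d=bot.read_camera("side"); a=im[b[1]:b[3],b[0]:b[2]]; cv2.imwrite(f"pics/side2.png",cv2.resize(a,None,fx=4,fy=4,interpolation=cv2.INTER_CUBIC))
E
```

```text
t: 3.38
eef_pos: [0.4552, -0.0851, 0.0358]
tool_rot: [-0.0, 0.995, -0.096, 0.001]
contact_force: [-0.4, -0.3, -0.5]
gripper_width: 1.002
t 3.38 p [ 0.4552 -0.0851  0.0358] x -10.97 zdown [ 1.3e-03  2.0e-04 -1.0e+00] F [-0.4 -0.3 -0.5] M [-0.03 -0.02  0.01] w 1.002 q7 0.22
```

View pics/side2.png

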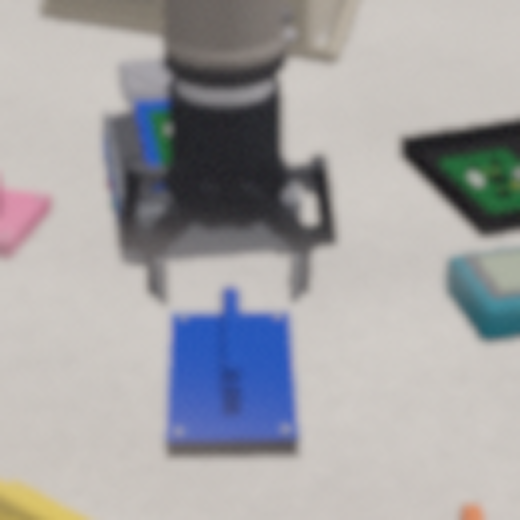

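Run:
```python
from h import *
f=lambda p:((proj("side",p)-[240,140]+.5)*4).round(0).tolist()
c=np.array([.4552,-.0851]); u=np.array([np.cos(np.radians(79)),np.sin(np.radians(79))]); n=np.array([u[1],-u[0]])
print("tips",[f([*(c+s*n*.0425),.049]) for s in (-1,1)],[f([*(c+s*n*.057),.049]) for s in (-1,1)])
print("bar ends top",[f([*(c+s*u*.055),.062]) for s in (-1,1)])
print("plate", [f([*(c+s*u*.081+k*n*.045),.022]) for s in (-1,1) for k in (-1,1)])
K,R,t=cal("side"); print("cam",-R.T@t)
im,d=bot.read_camera("side"); P=cloud("side",d)
g=lambda x,y:P[int(140+y/4),int(240+x/4)].round(4)
for p in ((158,290),(300,285),(231,295),(231,320),(231,350),(231,385),(231,400),(200,350)): print(p,g(*p))
```

```text
tips [[[173.0, 340.0]], [[293.0, 338.0]]] [[[152.0, 341.0]], [[313.0, 337.0]]]
bar ends top [[[234.0, 367.0]], [[232.0, 284.0]]]
plate [[[168.0, 439.0]], [[302.0, 436.0]], [[172.0, 313.0]], [[291.0, 311.0]]]
cam [ 0.26618947 -1.02659526  0.65745196]
(158, 290) [ 0.4034 -0.0849  0.096 ]
(300, 285) [ 0.5008 -0.1023  0.0963]
(231, 295) [ 0.4619 -0.0436  0.061 ]
(231, 320) [ 0.4539 -0.0823  0.0616]
(231, 350) [ 0.4462 -0.1194  0.0626]
(231, 385) [ 0.4424 -0.1371  0.0453]
(231, 400) [ 0.4415 -0.1405  0.0346]
(200, 350) [ 0.4392 -0.0497  0.0199]
```

Run:
```python
from h import *
im,d=bot.read_camera("side"); b=(262,180,332,240); a=im[b[1]:b[3],b[0]:b[2]]; cv2.imwrite("pics/side3.png",cv2.resize(a,None,fx=10,fy=10,interpolation=cv2.INTER_CUBIC))
P=cloud("side",d)
for r in range(206,230,2): print(r,P[r,279].round(3),P[r,314].round(3))
st()
```

```text
206 [ 0.404 -0.088  0.117] [ 0.496 -0.108  0.116]
208 [ 0.403 -0.088  0.111] [ 0.497 -0.105  0.108]
210 [ 0.403 -0.09   0.105] [ 0.497 -0.108  0.103]
212 [ 0.403 -0.089  0.098] [ 0.497 -0.107  0.096]
214 [ 0.403 -0.086  0.091] [ 0.497 -0.107  0.09 ]
216 [ 0.403 -0.086  0.084] [0.53  0.026 0.   ]
218 [0.42  0.037 0.002] [ 0.528  0.018 -0.002]
220 [ 0.419  0.029 -0.001] [ 0.525  0.005 -0.001]
222 [ 0.417  0.018 -0.001] [ 0.523 -0.004 -0.003]
224 [ 0.415  0.006 -0.001] [ 0.52  -0.016 -0.002]
226 [ 0.413 -0.006  0.   ] [ 0.517 -0.029 -0.001]
228 [ 0.412 -0.016 -0.001] [ 0.513 -0.043  0.001]
t 3.52 p [ 0.4552 -0.0853  0.0359] x -10.99 zdown [ 1.7e-03  3.0e-04 -1.0e+00] F [-0.6 -0.3  0.5] M [-0.02  0.02 -0.04] w 1.0 q7 0.22
```

View pics/side3.png

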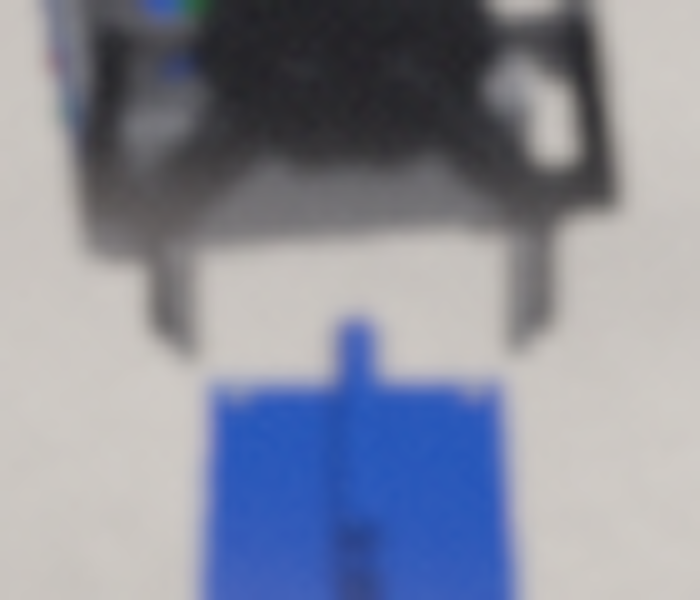

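Run:
```python
from h import *
im,d=bot.read_camera("side"); P=cloud("side",d)
for r in range(170,206,3): print(r,P[r,297].round(3))
z=P[206:232,274:320]; m=(z[...,2]>.03)&(abs(z[...,1]+.09)<.06)
for r in range(206,232): print(r,''.join('#' if x else '.' for x in m[r-206]))
# start picture: lowest gripper points
Z=np.load("top.npz"); P=Z["P"]; q=P[(np.hypot(P[...,0]-.259,P[...,1]-.623)<.09)&(P[...,2]>.1)&(Z["d"]>0)]
print("start top-view gripper z",np.percentile(q[:,2],[1,5,20,50]).round(3),len(q))
Z=np.load("side.npz"); P=Z["P"]; print(proj("side",[.259,.623,.197]), P[70:110:4,207].round(3).tolist())
```

```text
170 [ 0.448 -0.123  0.235]
173 [ 0.448 -0.122  0.226]
176 [ 0.447 -0.123  0.218]
179 [ 0.447 -0.124  0.21 ]
182 [ 0.447 -0.122  0.201]
185 [ 0.452 -0.1    0.181]
188 [ 0.452 -0.098  0.171]
191 [ 0.452 -0.097  0.162]
194 [ 0.452 -0.097  0.152]
197 [0.492 0.106 0.031]
200 [0.493 0.11  0.018]
203 [0.492 0.103 0.01 ]
206 ..#####...............................#####...
207 ..#####...............................#####...
208 ..#####...............................#####...
209 ..#####...............................#####...
210 ..#####...............................#####...
211 ..#####...............................#####...
212 ..#####..............####.............#####...
213 ..#####..............####.............####....
214 ...####..............####.............###.....
215 .....##..............#####............###.....
216 .....##..............#####....................
217 .....................#####....................
218 .....................#####....................
219 .....................#####....................
220 .....................#####....................
221 ................
[... 156 characters left out ...]
..#####....................
225 .....................#####....................
226 .....................#####....................
227 .....................#####....................
228 .....................#####....................
229 .....................#####....................
230 .....................#####....................
231 .....................#####....................
start top-view gripper z [0.111 0.25  0.319 0.374] 1872
[[213.91761329 107.50403225]] [[0.25, 0.581, 0.352], [0.248, 0.583, 0.337], [0.246, 0.586, 0.322], [0.244, 0.578, 0.309], [0.243, 0.572, 0.295], [0.241, 0.577, 0.279], [0.239, 0.57, 0.266], [0.237, 0.572, 0.25], [0.218, 1.478, -0.006], [0.216, 1.438, -0.019]]
```

The depth image disagrees with the state. The visible open fingertips are at z≈0.082, but the state puts them at about 0.049. I'll half-close without touching the bar and see where the tips go.

```bash
python3 -m creep '[[[0,0,0,0,0,0,0.4],[0,0,0,0,0,0,0.4],[0,0,0,0,0,0,0.4],[0,0,0,0,0,0,0.4]]]' 40
python3 - <<'E'
from h import *
st()
im,d=bot.read_camera("side"); b=(262,180,332,240); a=im[b[1]:b[3],b[0]:b[2]]; cv2.imwrite("pics/side4.png",cv2.resize(a,None,fx=10,fy=10,interpolation=cv2.INTER_CUBIC))
P=cloud("side",d)
for c in (285,287,289,291,304,306,308): print(c,[P[r,c].round(3).tolist() for r in range(208,232,4)])
E
```

```text
t: 4.08
eef_pos: [0.4545, -0.0854, 0.0351]
tool_rot: [-0.0, 0.995, -0.096, 0.0]
contact_force: [0.4, -0.4, -0.3]
gripper_width: 0.399
t 4.08 p [ 0.4545 -0.0854  0.0351] x -11.01 zdown [ 0.  0. -1.] F [ 0.4 -0.4 -0.3] M [-0.02 -0.01 -0.  ] w 0.399 q7 0.22
285 [[0.419, -0.092, 0.111], [0.42, -0.087, 0.095], [0.419, -0.091, 0.085], [0.432, -0.008, 0.02], [0.427, -0.037, 0.024], [0.423, -0.055, 0.022]]
287 [[0.424, -0.094, 0.111], [0.425, -0.087, 0.094], [0.424, -0.091, 0.084], [0.438, -0.01, 0.02], [0.433, -0.035, 0.022], [0.429, -0.057, 0.022]]
289 [[0.431, -0.087, 0.106], [0.43, -0.093, 0.097], [0.43, -0.091, 0.083], [0.43, -0.091, 0.07], [0.439, -0.037, 0.022], [0.435, -0.056, 0.021]]
291 [[0.469, 0.091, 0.001], [0.464, 0.067, 0.0], [0.459, 0.041, 0.001], [0.449, -0.016, 0.023], [0.444, -0.038, 0.022], [0.44, -0.059, 0.022]]
304 [[0.47, -0.103, 0.111], [0.47, -0.101, 0.096], [0.469, -0.105, 0.086], [0.487, -0.025, 0.022], [0.483, -0.043, 0.02], [0.477, -0.067, 0.022]]
306 [[0.475, -0.105, 0.111], [0.477, -0.097, 0.093], [0.476, -0.1, 0.083], [0.493, -0.026, 0.023], [0.488, -0.046, 0.021], [0.483, -0.069, 0.022]]
308 [[0.524, 0.081, -0.001], [0.518, 0.057, -0.001], [0.513, 0.034, -0.002], [0.499, -0.024, 0.02], [0.493, -0.049, 0.022], [0.488, -0.07, 0.022]]
```

View pics/side4.png

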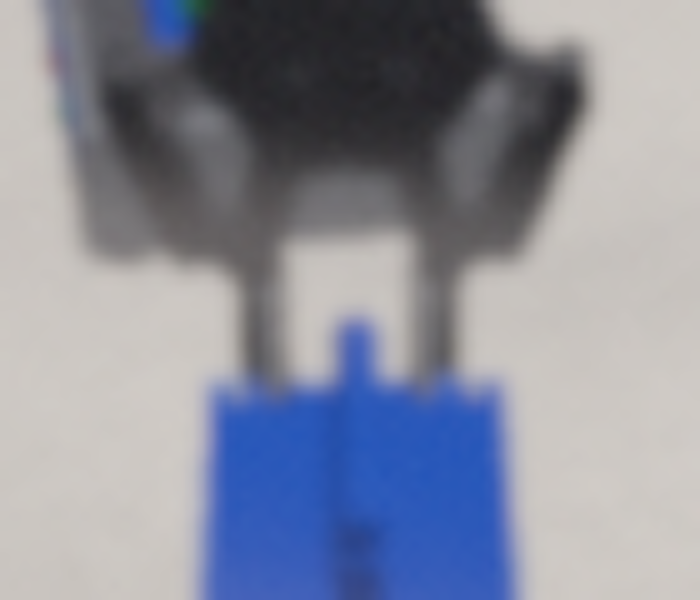

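With the fingers closed to 0.4, the tips are at crop row ~390 (image row 219), z≈0.070. So the reported height reads about 34 mm low, while horizontal agrees. I'll go by the camera: descend about 3.2 cm in stages, watching force.

```bash
python3 -m creep '[[[0,0,1,0,0,0,0.4],[0,0,1.8,0,0,0,0.4],[0,0,2,0,0,0,0.4],[0,0,2,0,0,0,0.4]]]' 40
python3 - <<'E'
from h import *
st()
im,d=bot.read_camera("side"); b=(262,180,332,240); a=im[b[1]:b[3],b[0]:b[2]]; cv2.imwrite("pics/side5.png",cv2.resize(a,None,fx=10,fy=10,interpolation=cv2.INTER_CUBIC))
P=cloud("side",d)
for c in (287,289,304,306): print(c,[P[r,c].round(3).tolist() for r in range(216,232,2)])
E
```

```text
t: 4.62
eef_pos: [0.4542, -0.0855, 0.0148]
tool_rot: [0.0, 0.995, -0.096, -0.0]
contact_force: [1.0, -0.1, -0.5]
gripper_width: 0.398
t 4.62 p [ 0.4542 -0.0855  0.0148] x -11.01 zdown [-7.e-04 -1.e-04 -1.e+00] F [ 1.  -0.1 -0.5] M [-0.01 -0.01  0.02] w 0.398 q7 0.25
287 [[0.425, -0.087, 0.081], [0.424, -0.089, 0.076], [0.425, -0.087, 0.069], [0.424, -0.088, 0.062], [0.424, -0.087, 0.056], [0.432, -0.043, 0.021], [0.429, -0.058, 0.023], [0.427, -0.069, 0.024]]
289 [[0.43, -0.092, 0.084], [0.429, -0.094, 0.079], [0.429, -0.093, 0.071], [0.429, -0.092, 0.065], [0.429, -0.093, 0.059], [0.428, -0.096, 0.054], [0.435, -0.056, 0.021], [0.433, -0.067, 0.022]]
304 [[0.47, -0.102, 0.084], [0.47, -0.099, 0.076], [0.469, -0.103, 0.072], [0.47, -0.101, 0.064], [0.471, -0.098, 0.056], [0.48, -0.055, 0.021], [0.478, -0.066, 0.021], [0.475, -0.076, 0.021]]
306 [[0.476, -0.099, 0.081], [0.477, -0.095, 0.073], [0.476, -0.097, 0.068], [0.476, -0.097, 0.061], [0.488, -0.046, 0.021], [0.485, -0.058, 0.022], [0.483, -0.066, 0.02], [0.48, -0.08, 0.023]]
```

View pics/side5.png

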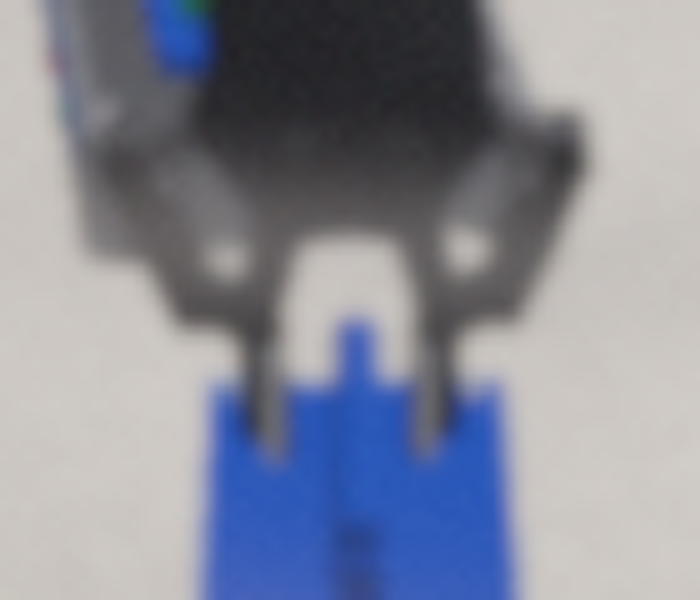

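The tips are now at about z=0.051, crop row 460, either side of the bar and clear. I go 1.3 cm further and close.

```bash
python3 -m creep '[[[0,0,0.7,0,0,0,0.4],[0,0,1.3,0,0,0,0.4],[0,0,1.3,0,0,0,0.4],[0,0,1.3,0,0,0,0.0],[0,0,1.3,0,0,0,0.0],[0,0,1.3,0,0,0,0.0],[0,0,1.3,0,0,0,0.0]]]' 60
python3 - <<'E'
from h import *
st()
im,d=bot.read_camera("side"); b=(262,180,332,240); a=im[b[1]:b[3],b[0]:b[2]]; cv2.imwrite("pics/side6.png",cv2.resize(a,None,fx=10,fy=10,interpolation=cv2.INTER_CUBIC))
E
```

```text
t: 5.55
eef_pos: [0.4546, -0.0854, 0.0022]
tool_rot: [0.0, 0.995, -0.096, 0.0]
contact_force: [0.4, 0.1, -1.6]
gripper_width: 0.153
t 5.55 p [ 0.4546 -0.0854  0.0022] x -11.0 zdown [ 3.e-04 -1.e-04 -1.e+00] F [ 0.4  0.1 -1.6] M [-0.08 -0.2   0.02] w 0.153 q7 0.27
```

View pics/side6.png

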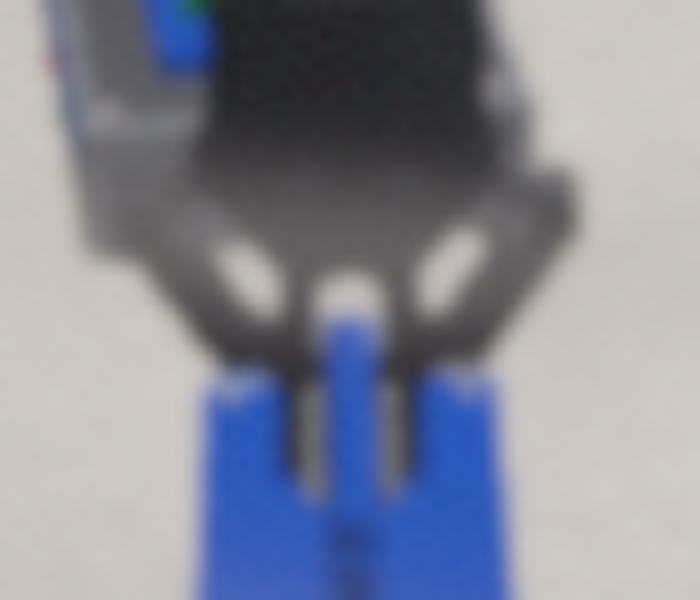

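Gripped: opening 0.153, about 13 mm, against the 14 mm bar. Lift next.

```bash
python3 -m creep '[[[0,0,-1,0,0,0,0],[0,0,-4,0,0,0,0],[0,0,-8,0,0,0,0],[0,0,-12,0,0,0,0],[0,0,-12.5,0,0,0,0],[0,0,-12.5,0,0,0,0],[0,0,-12.5,0,0,0,0]]]' 60
python3 - <<'E'
from h import *
st(); go((.4855,.2025,.1275),-3.6)
im,d=bot.read_camera("side"); b=(220,110,380,250); a=im[b[1]:b[3],b[0]:b[2]]; cv2.imwrite("pics/side7.png",cv2.resize(a,None,fx=4,fy=4,interpolation=cv2.INTER_CUBIC))
E
```

```text
t: 6.48
eef_pos: [0.4532, -0.0852, 0.1259]
tool_rot: [0.0, 0.995, -0.096, -0.001]
contact_force: [0.9, -0.4, -3.6]
gripper_width: 0.151
t 6.47 p [ 0.4532 -0.0852  0.1259] x -11.0 zdown [-2.7e-03 -1.0e-04 -1.0e+00] F [ 0.9 -0.4 -3.6] M [ 0.02 -0.    0.02] w 0.151 q7 0.08
[-2.32, -28.86, -0.17] [0.0005, 0.0027, -0.1291]
```

View pics/side7.png

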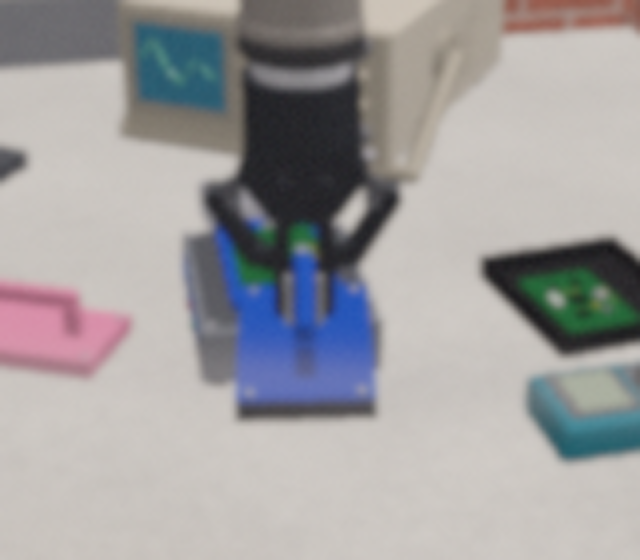

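The cover hangs level in the hand, about 3.6 N. Next I carry it to above the jig.

```bash
python3 -m creep '[[[-0.4,-5,0,0,0,-0.03,0],[-0.9,-11,0,0,0,-0.06,0],[-1.4,-17,0,0,0,-0.09,0],[-1.8,-22.5,0,0,0,-0.12,0],[-2.2,-26.5,0,0,0,-0.129,0],[-2.3,-28.5,0,0,0,-0.129,0],[-2.32,-28.86,0,0,0,-0.129,0],[-2.32,-28.86,0,0,0,-0.129,0],[-2.32,-28.86,0,0,0,-0.129,0]]]' 60
cat > look.py <<'E'
import sys
from h import *
st(); n=sys.argv[1]
for c,b,s in (("side",(240,110,340,210),5.5),("top",(200,150,320,250),5)):
    im,d=bot.read_camera(c); a=im[b[1]:b[3],b[0]:b[2]]; cv2.imwrite(f"pics/{c}{n}.png",cv2.resize(a,None,fx=s,fy=s,interpolation=cv2.INTER_CUBIC))
    np.savez(f"{c}_{n}.npz",im=im,d=d,P=cloud(c,d))
E
python3 look.py 8; python3 -c "
from h import *
go((.4855,.2025,.1275),-3.6)"
```

```text
t: 7.65
eef_pos: [0.4868, 0.2003, 0.1271]
tool_rot: [0.0, 0.999, -0.033, -0.0]
contact_force: [1.0, 0.9, -2.9]
gripper_width: 0.153
t 7.65 p [0.4868 0.2003 0.1271] x -3.77 zdown [-3.e-04 -6.e-04 -1.e+00] F [ 1.   0.9 -2.9] M [ 0.01  0.04 -0.03] w 0.153 q7 -0.37
[-0.14, -0.14, -0.03] [0.0001, 0.0001, -0.0022]
```

View pics/side8.png

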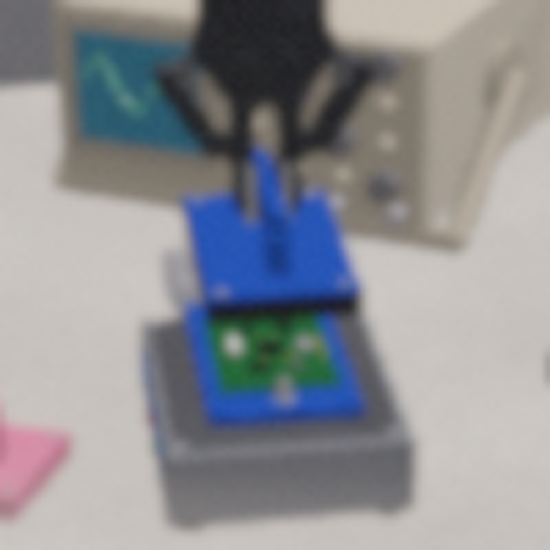

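View pics/top8.png

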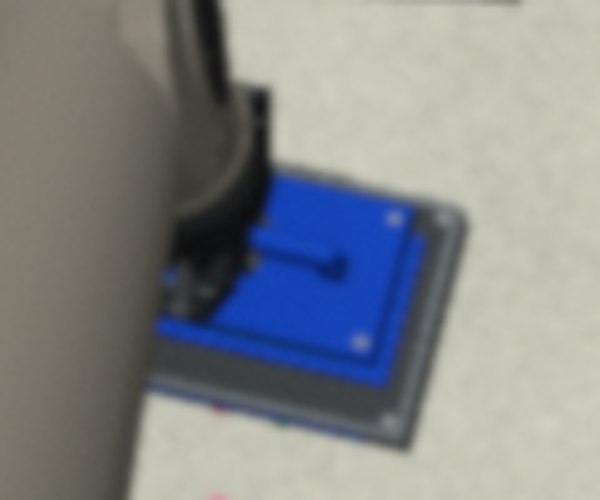

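```bash
cat > fit.py <<'E'
import sys
from h import *
def mar(q):
    r=cv2.minAreaRect((q[:,:2]*1000).astype(np.float32)); 
    # robust: trim to percentiles along long axis directions
    bx=cv2.boxPoints(r); e=bx[1]-bx[0]; f=bx[2]-bx[1]; L=e if np.hypot(*e)>np.hypot(*f) else f
    u=L/np.hypot(*L); u=u if u[1]>0 else -u; n=np.array([u[1],-u[0]]); p=q[:,:2]*1000
    a,b=p@u,p@n; ra,rb=np.percentile(a,[.7,99.3]),np.percentile(b,[.7,99.3])
    c=u*ra.mean()+n*rb.mean()
    return "n %d ctr %s size %s ang %.2f z %.4f"%(len(q),c.round(1),np.round([np.ptp(ra),np.ptp(rb)],1),np.degrees(np.arctan2(u[1],u[0])),np.median(q[:,2]))
def blue(im): return cv2.inRange(cv2.cvtColor(im,cv2.COLOR_BGR2HSV),(105,120,60),(130,255,255))>0
if __name__=="__main__":
    n=sys.argv[1]; zp=float(sys.argv[2])
    for c in ("side","top"):
        Z=np.load(f"{c}_{n}.npz"); P=Z["P"]; m=(Z["d"]>0)&(abs(P[...,2]-zp)<.008)&blue(Z["im"])&(np.hypot(P[...,0]-.485,P[...,1]-.2)<.12)
        print(c,"plate",mar(P[m])); b=P[m]
        if c=="top": print(" top plate -y edge min", np.percentile(b[:,1],1).round(4), "x range near", np.percentile(b[b[:,1]<.17][:,0],[1,99]).round(4))
E
python3 fit.py 8 .148
python3 - <<'E'
from fit import *
for c in("side","top"):
    Z=np.load(c+".npz"); P=Z["P"]; h=cv2.cvtColor(Z["im"],cv2.COLOR_BGR2HSV)
    m=(Z["d"]>0)&(P[...,2]>.066)&(P[...,2]<.077)&(np.hypot(P[...,0]-.485,P[...,1]-.2)<.12)
    print(c,"nest",mar(P[m]))
    b=P[m]; print(np.percentile(b[:,1],1).round(4), np.percentile(b[b[:,1]<.17][:,0],[1,99]).round(4))
    m=(Z["d"]>0)&(abs(P[...,2]-.022)<.007)&blue(Z["im"])&(np.hypot(P[...,0]-.455,P[...,1]+.085)<.12); print(c,"cover at rest",mar(P[m]))
E
```

```text
side plate n 430 ctr [482.4 194.6] size [161.7  85.1] ang 84.85 z 0.1463
top plate n 834 ctr [483.5 163. ] size [87.4 89.3] ang 86.18 z 0.1483
 top plate -y edge min 0.1184 x range near [0.4381 0.5265]
side nest n 586 ctr [481.7 202.4] size [169.3  91.1] ang 86.42 z 0.0714
0.1186 [0.4329 0.5229]
side cover at rest n 734 ctr [453.5 -87. ] size [149.5  82.2] ang 79.09 z 0.0216
top nest n 1557 ctr [486.2 203.4] size [163.9  91.1] ang 86.44 z 0.0731
0.1217 [0.4371 0.528 ]
top cover at rest n 1270 ctr [455.5 -84.9] size [156.4  86.8] ang 78.69 z 0.0231
```

Both cameras suggest the cover sits 3 to 8 mm too far to -y, with x aligned. I move +4 mm in y, go lower to cut the parallax, and re-measure, tilt included.

```bash
python3 -c "
from h import *
go((.4862,.2045,.0915),-3.6)"
python3 -m creep '[[[-0.1,-0.35,1,0,0,0,0],[-0.1,-0.4,2.5,0,0,0,0],[-0.1,-0.4,3.5,0,0,0,0],[-0.1,-0.4,3.5,0,0,0,0],[-0.1,-0.4,3.5,0,0,0,0]]]' 60
python3 look.py 9; python3 fit.py 9 .112
python3 - <<'E'
from fit import *
for n,z in(("8",.147),("9",.112)):
  for c in("side","top"):
    Z=np.load(f"{c}_{n}.npz"); P=Z["P"]; m=(Z["d"]>0)&(abs(P[...,2]-z)<.007)&blue(Z["im"])&(np.hypot(P[...,0]-.485,P[...,1]-.2)<.12)
    q=P[m]; A=np.c_[q[:,:2]-[.486,.203],np.ones(len(q))]; s=np.linalg.lstsq(A,q[:,2],rcond=None)[0]; r=q[:,2]-A@s; k=abs(r)<.003; s=np.linalg.lstsq(A[k],q[k,2],rcond=None)[0]; print(n,c,"slope x,y, z0",s.round(4))
E
```

```text
[-0.08, -0.35, 3.57] [0.0001, 0.0001, -0.0022]
t: 8.38
eef_pos: [0.4862, 0.2063, 0.0922]
tool_rot: [0.0, 1.0, -0.032, 0.0]
contact_force: [-0.6, -0.2, -2.5]
gripper_width: 0.156
t 8.38 p [0.4862 0.2063 0.0922] x -3.62 zdown [ 1.e-04 -1.e-04 -1.e+00] F [-0.6 -0.2 -2.5] M [ 0.02 -0.02  0.03] w 0.156 q7 -0.35
side plate n 438 ctr [481.7 200. ] size [155.2  88.2] ang 84.79 z 0.1115
top plate n 819 ctr [484.5 189.3] size [129.   89.6] ang 86.41 z 0.1134
 top plate -y edge min 0.1237 x range near [0.4374 0.5267]
8 side slope x,y, z0 [ 0.002  -0.0026  0.1462]
8 top slope x,y, z0 [0.0118 0.0037 0.1486]
9 side slope x,y, z0 [0.0039 0.0015 0.1115]
9 top slope x,y, z0 [0.0054 0.0047 0.1136]
```

View pics/side9.png

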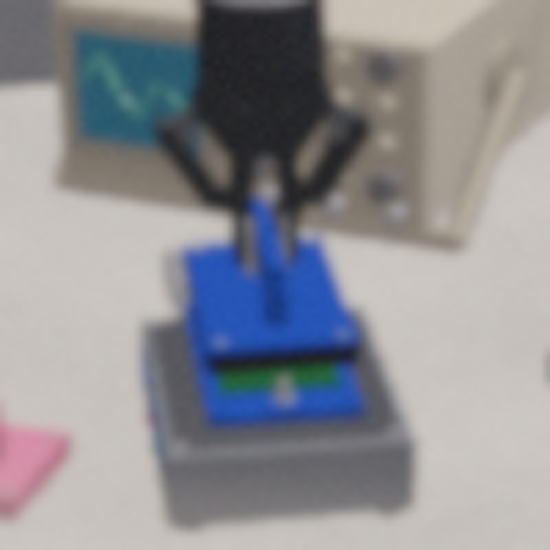

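View pics/top9.png

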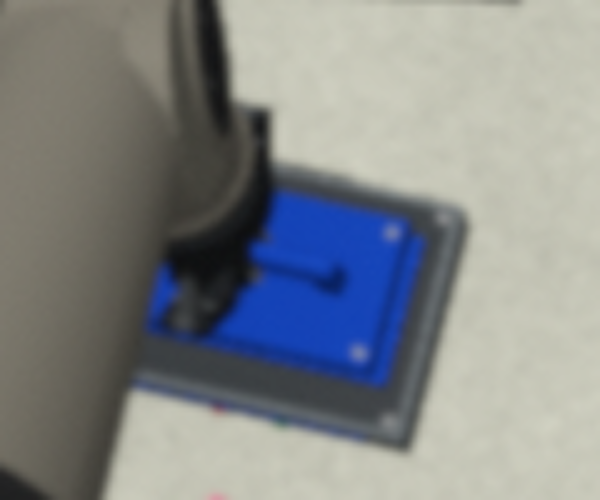

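Level and lined up: by top, plate yaw is 86.4 (nest 86.4), -y edge 0.1237 (wanted 0.1237), and x mid is within 0.5 mm. I lower gently to where the pin tips should be just inside the bores.

```bash
python3 -m creep '[[[0,0,0.4,0,0,0,0],[0,0,0.8,0,0,0,0],[0,0,1.0,0,0,0,0],[0,0,1.15,0,0,0,0],[0,0,1.3,0,0,0,0],[0,0,1.3,0,0,0,0]]]' 60
python3 look.py 10; python3 fit.py 10 .099
```

```text
t: 9.22
eef_pos: [0.4861, 0.2063, 0.0791]
tool_rot: [0.0, 1.0, -0.032, 0.0]
contact_force: [-0.1, 0.6, -3.7]
gripper_width: 0.155
t 9.22 p [0.4861 0.2063 0.0791] x -3.61 zdown [ 0. -0. -1.] F [-0.1  0.6 -3.7] M [-0.05 -0.04 -0.01] w 0.155 q7 -0.33
side plate n 448 ctr [480.3 200.6] size [157.7  88.4] ang 86.55 z 0.0983
top plate n 807 ctr [484.4 191. ] size [131.7  89.7] ang 86.43 z 0.1003
 top plate -y edge min 0.1246 x range near [0.437 0.526]
```

There's no contact load at a height below resting-on-tips (lift ≈0.0765), so the pins are in the bores. I continue.

```bash
python3 -m creep '[[[0,0,0.15,0,0,0,0],[0,0,0.3,0,0,0,0],[0,0,0.4,0,0,0,0],[0,0,0.4,0,0,0,0]]]' 80
python3 -c "
from h import *
st()"
python3 -m creep '[[[0,0,0.1,0,0,0,0],[0,0,0.2,0,0,0,0],[0,0,0.2,0,0,0,0]]]' 80
python3 -c "
from h import *
st()"
```

```text
t: 9.82
eef_pos: [0.4865, 0.2055, 0.0753]
tool_rot: [0.0, 0.999, -0.032, 0.0]
contact_force: [1.3, -5.0, 1.5]
gripper_width: 0.145
t 9.82 p [0.4865 0.2055 0.0753] x -3.66 zdown [ 6.e-04 -7.e-04 -1.e+00] F [ 1.3 -5.   1.5] M [-1.06 -0.33  0.04] w 0.145 q7 -0.33
t: 10.2
eef_pos: [0.4867, 0.2055, 0.0738]
tool_rot: [0.0, 0.999, -0.032, 0.0]
contact_force: [0.3, -5.7, 5.9]
gripper_width: 0.146
t 10.2 p [0.4867 0.2055 0.0738] x -3.67 zdown [ 8.e-04 -2.e-04 -1.e+00] F [ 0.3 -5.7  5.9] M [-1.23  0.16 -0.01] w 0.146 q7 -0.33
```

A side load of -5.7 N in y: the bore wall is on a pin. I shift 1.5 mm to -y to relieve it, then look.

```bash
python3 -m creep '[[[0,0.08,0,0,0,0,0],[0,0.15,0,0,0,0,0],[0,0.15,0,0,0,0,0]]]' 80
python3 look.py 11; python3 fit.py 11 .095
```

```text
t: 10.58
eef_pos: [0.4867, 0.2055, 0.0739]
tool_rot: [-0.001, 0.999, -0.032, 0.001]
contact_force: [0.3, -3.4, 5.4]
gripper_width: 0.144
t 10.57 p [0.4867 0.2055 0.0739] x -3.62 zdown [ 0.0014  0.0013 -1.    ] F [ 0.3 -3.4  5.4] M [-0.44  0.04 -0.05] w 0.144 q7 -0.33
side plate n 457 ctr [481.  199.4] size [156.6  88.7] ang 86.48 z 0.0931
top plate n 794 ctr [484.7 189.5] size [131.2  89.4] ang 86.38 z 0.0951
 top plate -y edge min 0.1237 x range near [0.4375 0.5266]
```

View pics/side11.png

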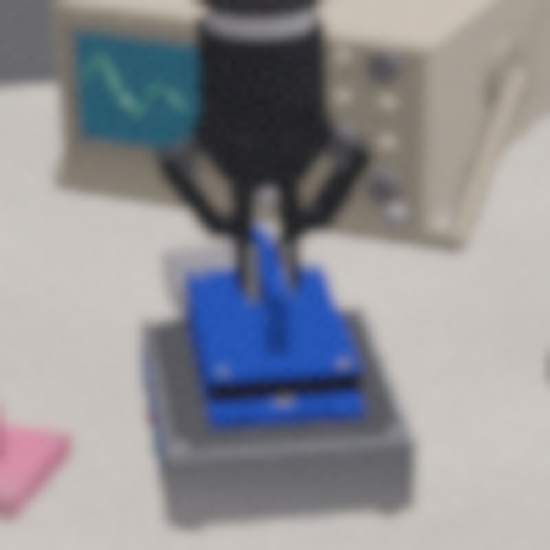

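The plate is at z≈0.094 (lift ≈0.072), so the cover is seated and the springs are starting to give. I press in small steps.

```bash
python3 -m creep '[[[0,0.05,0.1,0,0,0,0],[0,0.08,0.2,0,0,0,0],[0,0.08,0.3,0,0,0,0],[0,0.08,0.3,0,0,0,0]]]' 100
python3 -c "
from h import *
st()"
python3 -m creep '[[[0,0,0.07,0,0,0,0],[0,0,0.15,0,0,0,0],[0,0,0.15,0,0,0,0]]]' 100
python3 look.py 12; python3 fit.py 12 .091
```

```text
t: 11.18
eef_pos: [0.4869, 0.2055, 0.0713]
tool_rot: [-0.001, 1.0, -0.031, 0.001]
contact_force: [-0.8, -1.1, 8.6]
gripper_width: 0.145
t 11.18 p [0.4869 0.2055 0.0713] x -3.6 zdown [ 0.0017  0.0024 -1.    ] F [-0.8 -1.1  8.6] M [-0.27  0.29 -0.03] w 0.145 q7 -0.32
t: 11.55
eef_pos: [0.4869, 0.2055, 0.0701]
tool_rot: [-0.001, 1.0, -0.031, 0.001]
contact_force: [-1.1, -1.9, 11.4]
gripper_width: 0.142
t 11.55 p [0.4869 0.2055 0.0701] x -3.6 zdown [ 0.0016  0.0026 -1.    ] F [-1.1 -1.9 11.4] M [-0.35  0.5  -0.07] w 0.142 q7 -0.32
side plate n 455 ctr [481.1 199.5] size [156.5  89.4] ang 86.54 z 0.0891
top plate n 788 ctr [484.7 189.9] size [132.   89.2] ang 86.27 z 0.0910
 top plate -y edge min 0.1238 x range near [0.4374 0.5265]
```

```bash
python3 -m creep '[[[0,0,0.1,0,0,0,0],[0,0,0.2,0,0,0,0],[0,0,0.2,0,0,0,0]]]' 100
python3 -c "
from h import *
st()"
python3 -m creep '[[[0,0,0.1,0,0,0,0],[0,0,0.2,0,0,0,0],[0,0,0.2,0,0,0,0],[0,0,0.2,0,0,0,0]]]' 100
python3 look.py 13; python3 fit.py 13 .09
```

```text
t: 12.02
eef_pos: [0.487, 0.2056, 0.0699]
tool_rot: [-0.002, 0.999, -0.032, 0.001]
contact_force: [-8.3, -3.6, 32.7]
gripper_width: 0.143
t 12.03 p [0.487  0.2056 0.0699] x -3.62 zdown [ 0.0013  0.0039 -1.    ] F [-8.3 -3.6 32.7] M [-0.93  2.02 -0.01] w 0.143 q7 -0.32
t: 12.52
eef_pos: [0.4871, 0.2057, 0.0697]
tool_rot: [-0.003, 0.999, -0.032, 0.0]
contact_force: [-14.5, -6.6, 53.8]
gripper_width: 0.145
t 12.53 p [0.4871 0.2057 0.0697] x -3.64 zdown [ 9.0e-04  5.2e-03 -1.0e+00] F [-14.5  -6.6  53.8] M [-1.42  3.44  0.02] w 0.145 q7 -0.32
side plate n 453 ctr [481.1 198.4] size [158.   88.6] ang 86.21 z 0.0889
top plate n 787 ctr [484.7 189.4] size [130.9  89.5] ang 86.51 z 0.0909
 top plate -y edge min 0.123 x range near [0.4373 0.527 ]
```

View pics/side13.png

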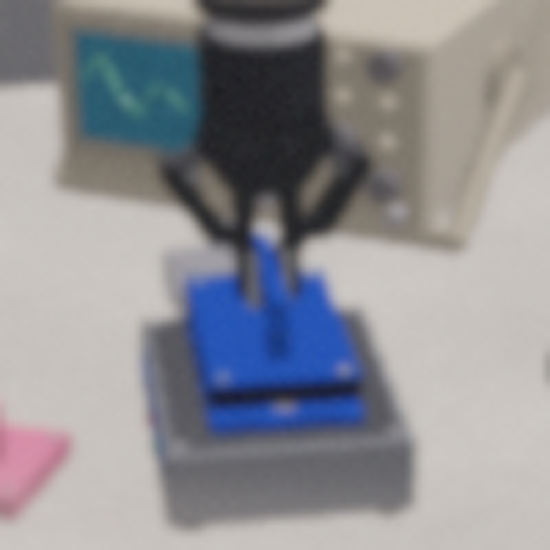

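This is the hard stop: height no longer changes and force climbs about 10 N/mm. 54 N is more than needed, so I back off 3 mm of command.

```bash
python3 -m creep '[[[0,0,-0.15,0,0,0,0],[0,0,-0.3,0,0,0,0],[0,0,-0.3,0,0,0,0],[0,0,-0.3,0,0,0,0],[0,0,-0.3,0,0,0,0]]]' 100
python3 look.py 14; python3 fit.py 14 .09
python3 - <<'E'
from h import *
for l in ("orange_cover_grip","reel","screwdriver","multimeter","heatsink"):
    f=bot.find_in("top",l); print(l,[np.round(x["xy"],0).tolist() for x in f][:2])
st()
E
```

```text
t: 13.25
eef_pos: [0.487, 0.2055, 0.07]
tool_rot: [-0.002, 1.0, -0.031, 0.001]
contact_force: [-4.8, -3.1, 22.4]
gripper_width: 0.146
t 13.25 p [0.487  0.2055 0.07  ] x -3.61 zdown [ 0.0015  0.0032 -1.    ] F [-4.8 -3.1 22.4] M [-0.62  1.22 -0.01] w 0.146 q7 -0.32
side plate n 457 ctr [480.8 197.7] size [156.3  88.9] ang 86.64 z 0.0891
top plate n 787 ctr [484.7 189.6] size [131.6  89.1] ang 86.27 z 0.0911
 top plate -y edge min 0.1232 x range near [0.4374 0.5263]
orange_cover_grip [[440.0, 224.0]]
reel [[479.0, 207.0]]
screwdriver [[436.0, 157.0]]
multimeter [[342.0, 146.0]]
heatsink [[173.0, 193.0], [438.0, 157.0]]
t 13.6 p [0.487  0.2056 0.07  ] x -3.61 zdown [ 0.0015  0.0032 -1.    ] F [-4.4 -1.9 22.6] M [-0.63  1.17 -0.04] w 0.143 q7 -0.32
```

View pics/top14.png

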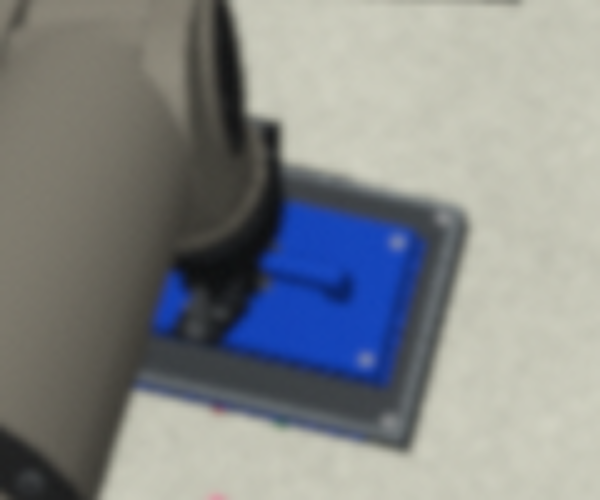

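The cover is square on the nest (plate corners at crop (400,240) and (367,360)), fully down, held with a steady push of about 22 N. Bystanders show no movement. Handing in.

```bash
python3 -c "
from h import *
bot.hand_in(); st()"
```

```text
the job is handed in; nothing more can be done
the job is handed in; nothing more can be done
```

I took the blue cover by its handle, lowered it over both pins and pressed it to the hard stop. I handed in still gripping it, about 13.6 s in.

**Last checks:**
- **Height:** the plate sits about 5 mm below its unpressed seat, so the nest is fully down.
- **Yaw:** the plate reads about 86.3°, against 86.4° for the nest.
- **Push:** steady at about 22 N, with the fingers on the bar (opening 0.143) at a grip setting of 100 N.
- **Bystanders:** I re-checked only five, from network positions in the top picture. The orange cover, screwdriver and multimeter showed no clear shift. The reel and heat sink read a few pixels off their first positions, which I put down to network error. The tray and jar were not re-checked.

**What disagreed or went wrong:**
- **Reported tool height:** it read about 34 mm lower than where the camera showed the fingertips. I worked from the camera heights for the grasp and press.
- **Side load:** about 6 N built up in y while seating, so I shifted 1.5 mm to relieve it.
- **Overpress:** the push briefly reached 54 N (about 58 N on the jig, against the 70 N limit) before I backed off.
- **Centring:** the side camera put the plate about 4 mm off centre in y, but the gripper hid part of it. The top camera's visible edge and the free drop over the pins agree with it being seated.

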